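# Ready the labelling cradle for the next bottle

## Robot

A 6-joint arm with a two-finger parallel gripper is mounted at the origin on the work surface. World frame = base frame: x ahead of the robot, y to its left, z up, the work surface at z = 0. Lengths are in m, angles in rad, forces in N, time in s.
With the tool pointing down it reaches from about 0.35 to 0.775 m from the base axis. Payload 7.3 kg.
Tool frame: the origin (TCP) lies on the mounting face of the last link; the fingertips stand 178 mm ahead of it and the grasp point (between the pads) lies 159 mm ahead of it (robot.tcp_to_tips is the distance from the TCP to the fingertips, in m); z points along the fingers, y is the direction in which the jaws open and shut (so a half turn about z gives the same grasp; the last joint's range is limited). The gripper opens to 92 mm and grips with 3 to 60 N. Pads are 19 mm wide; open, the fingers measure 130 mm over their backs; the gripper's body (75 mm by 190 mm) begins 47 mm behind the grasp point.
Start: joints at [1.04, 0.342, 1.524, -0, 1.275, -0.146], TCP at [0.197, 0.487, 0.405] pointing down, gripper open.
Joint ranges: [-2.53, 2.53], [-0.77, 2.02], [0.04, 2.7], [-1, 4.14], [0.28, 2.66], [-3.11, 3.11]. Speed limits (rad/s): [2.57, 2.57, 3.14, 3.14, 3.14, 3.14].

## Interface

Orientations are given as [roll, pitch, yaw] about the fixed x, y, z axes, in that order (R = Rz(yaw) Ry(pitch) Rx(roll)).
In Python, from cell import robot, viewer gives the robot as it stands.
- The arm moves only by the shell command python3 -m creep 'ROWS' [OPENING] [FORCE]. ROWS is JSON, a list that holds one entry, the list of rows, each a list of 6 numbers: the shift along the world's x, y, z in mm, then the turn, a rotation vector about the world's x, y, z in degrees. A call has 1 to 5 rows; each row shifts and turns the pose as measured when the row begins; what a row does not reach is not made up. A row lasts 1/12 s, in which the tool goes at most 41.7 mm and 7.16 degrees, less where a joint would pass 70% of its speed; a pose out of reach is approached as far as the arm can. A call with a gripper value outside its range is refused whole. OPENING is the closure, from -1 (fully open) to 1 (shut), set as the call begins (- or left out, the last holds). The fingers move at their own pace and stop on an object; FORCE is the grip in N (left out, the last holds). Time passes only in rows, so rows that do not move let the fingers close. It gives the time, the measured TCP pose, the force and the opening at its end, in the units of the state.
- robot.observe(): the state, without advancing time (a new reading comes with each control period).
- viewer.read_camera(name): name is "scene" or "top" or "wrist"; returns the picture (384x512x3 uint8, blue, green, red); there is no depth.
- viewer.camera_model(name): a dict with "fx", "fy", "cx", "cy" (pixels), "pose" (4x4, takes a point from camera to world coordinates); the wrist camera has in their place "mount" (4x4, takes a point from camera to tool coordinates, whose origin is the TCP and whose axes are the flange's). Camera axes: x right, y up, looking along -z (the intrinsics and any distortion apply to the point x, -y, -z); pixel columns grow to the right and rows downward; lengths in m; the calibration is good to about 2 mm. The wrist camera is an equidistant fisheye: a pixel r from the principal point sees the ray r / f radians off the axis. A picture is of the moment at which its call begins: read the wrist's pose just before it. camera_model takes no time and is no camera call.
- robot.hand_in(): hands the job in, once; it reports no verdict.
The state is a dict: "time": time; "qpos": joint angles; "qvel": joint speeds; "joint_efforts": joint torques, N m; "tool_pos": TCP position; "tool_rot": TCP orientation; "contact_force": force on the tool from outside, world axes, zero at the start; "torque": the same for the moment, N m; "opening": finger opening in m.
Only numpy, scipy, OpenCV 4.12 (cv2) and the standard library are available. Lean on these libraries where they do the work, as an engineer would, in place of code of your own. Each camera call takes 0.05 s, during which the arm holds its last target. There are 200 camera calls.

## Task

Get the bottle-labelling cradle ready for the next bottle: take the setting block that was left standing on its bed and put it back upright, fully home, in its own slot in the little wooden block rack, and let go of it. Then pull the sprung neck slide out by its bar until its pointer is in line with the rider on the rule, and finish still holding it there, so that I can lay the bottle in. Leave the other blocks and everything else on the counter where they are.

Things in the scene. Friction and masses are not known exactly. Their poses are not given: they have to be found in the camera images.
- middle_block_centre (a point): centre (half-way up) of the setting block left standing on the cradle's bed: aluminium, 24 thick (its x, roughly along the cradle), 50 wide (y), 65 tall (z), two lines on its top, 0.15-0.29 kg. Grip it across the thickness near its top: the rack's pocket walls rise 28 above its foot, the cradle's rollers 24
- middle_slot (a point): the block's own slot, in the only empty pocket (two lines) of the wooden rack nearest the robot; which of the three places varies. Point: centre of the slot's floor, 10 above the worktop. Slot 30 along x (across the rack), 60 along y, 28 deep: 3 and 5 to spare each side. Fully home the block's foot is on the floor, its x along the slot's x (either way round). Pocket 60 x 67 outside, pockets 68 apart
- thin_block_centre (a point): centre of the thinnest block (14 x 50 x 65, one line), standing in its own pocket of the rack. Stays where it is
- thick_block_centre (a point): centre of the thickest block (34 x 50 x 65, three lines), standing in its own pocket of the rack. Stays where it is
- cradle: bottle-labelling cradle fixed to the worktop: aluminium bed 130 x 480 (top 20 above the worktop), four small rubber rollers, an upright stop plate (86 above the worktop) at its -y end, the sprung neck slide at its +y end. Origin on the worktop under the bed; x across, away from the robot; y along it, the way the neck slide is pulled out
- slide_bar (a point): middle of the neck slide's pull bar: round steel, 14 thick, 86 long, lying across the cradle (along x) on two posts 64 apart (12 thick), 125 above the worktop and 35 above the grey carriage, open under it between the posts. It moves with the slide
- neck_slide (a joint): how far the neck slide is pulled out along the cradle's +y, in m: 0 at rest, 0.085 at the end stop. A spring pulls it back with 4 N at rest plus 1.4 N per cm; it does not stay out by itself
- slide_pointer (a point): tip of the black pointer blade (4 wide) low on the carriage's side away from the robot, over the white rule, 33 above the worktop. It moves with the slide
- rider: the bottle-length mark: a small black rider (12 along the cradle, 16 across) with a brass thumb-screw, clamped fast on the rule's outer edge, a white line across its top. Origin on that line; axes as the cradle's. The pointer is in line when both have the same y in the cradle's frame; that takes a pull of 38 to 66 mm from rest
- wine_bottle: green wine bottle waiting upright beyond the slide end of the cradle, 75 wide, 300 tall; origin at its underside. Stays where it is
- beaker_a: empty glass beaker 72 wide, 92 tall, beside the left (+y) end of the rack; origin at its underside. Stays where it is
- beaker_b: empty glass beaker 72 wide, 92 tall, beyond the cradle; origin at its underside. Stays where it is
- label_roll: white roll of labels standing on end, 100 wide with a 39 wide core hole, 80 tall, beyond the stop-plate end of the cradle; origin at its underside. Stays where it is
- cork: wine cork 24 wide, 45 long lying beside the right (-y) end of the rack; origin near its middle. Stays where it is
- wax_tin: flat dark tin 55 x 75 x 28, beyond the cradle; origin at its underside. Stays where it is
Things that resemble listed ones, but are neither listed nor needed, are in the scene too. Leave any green look-alike of the beaker_a alone.

How it is judged:
By the outcome, as a careful person would: the job done as asked, in the order asked, and still so for the second after the job is handed in, while the arm keeps its last pose, push and grip.
It also fails if it takes over 54 s, if anything falls off the work surface, if the arm or the gripper's body presses on something with over 40 N, if the wrist force passes 120 N, or if a joint passes its speed limit or range.

## Working session

There is one attempt and no reset: what is moved stays moved. The work goes in short steps, Python scripts to look and compute and a shell command to move; the robot and the scene stay as the last step left them, time stands still between calls to the robot, and variables do not carry over. Pictures are saved under pics/ and viewed, about 8 in all and at most 12, crops included, and the job is handed in when it is done.

```bash
ls; mkdir -p pics
python3 - <<'E'
from cell import robot, viewer
import cv2, json, numpy as np
s=robot.observe(); print({k:np.round(v,3).tolist() for k,v in s.items()})
a=[]
for n in("scene","top"):
    im=viewer.read_camera(n); cv2.imwrite(f"pics/{n}0.png",im)
    m=viewer.camera_model(n); print(n,m)
    cv2.imwrite(f"pics/{n}0b.png",cv2.resize(im,(800,600),interpolation=cv2.INTER_CUBIC))
print(viewer.camera_model("wrist"))
E
```

```text
pics
{'time': 0.0, 'qpos': [1.04, 0.343, 1.525, 0.0, 1.275, -0.146], 'qvel': [0.002, 0.001, -0.002, -0.0, -0.001, -0.0], 'joint_efforts': [-0.003, -43.125, -24.422, 0.072, 0.056, -0.0], 'tool_pos': [0.197, 0.487, 0.404], 'tool_rot': [-3.14, -0.0, 2.757], 'contact_force': [-0.916, 0.472, 0.126], 'torque': [0.025, 0.045, 0.038], 'opening': 0.092}
scene {'fx': 429.5832273647791, 'fy': 429.5832273647791, 'cx': 259.5257005420335, 'cy': 187.8350925721384, 'pose': array([[-0.65081825, -0.63838501,  0.41097467,  1.00564771],
       [ 0.75920757, -0.54272846,  0.35923484,  0.38196723],
       [-0.00628249,  0.54581168,  0.83788433,  0.9878791 ],
       [ 0.        ,  0.        ,  0.        ,  1.        ]])}
top {'fx': 367.66076085928944, 'fy': 367.66076085928944, 'cx': 257.3467858626333, 'cy': 191.8055156912252, 'pose': array([[ 0.02400192,  0.98943204, -0.14299705,  0.43230255],
       [-0.9997009 ,  0.02442635,  0.00121313,  0.01937123],
       [ 0.0046932 ,  0.14292516,  0.98972237,  1.14802824],
       [ 0.        ,  0.        ,  0.        ,  1.        ]])}
{'fx': 297.3186396354542, 'fy': 297.3186396354542, 'cx': 254.25958107690076, 'cy': 189.56725708514065, 'mount': array([[ 1.10628121e-05,  9.66013210e-01,  2.58492704e-01,
         7.00787582e-02],
       [ 9.99999982e-01, -5.91580249e-05,  1.78282098e-04,
        -3.37368113e-04],
       [ 1.87514779e-04,  2.58492698e-01, -9.66013194e-01,
         2.03787253e-02],
       [ 0.00000000e+00,  0.00000000e+00,  0.00000000e+00,
         1.00000000e+00]])}
```

View pics/top0b.png

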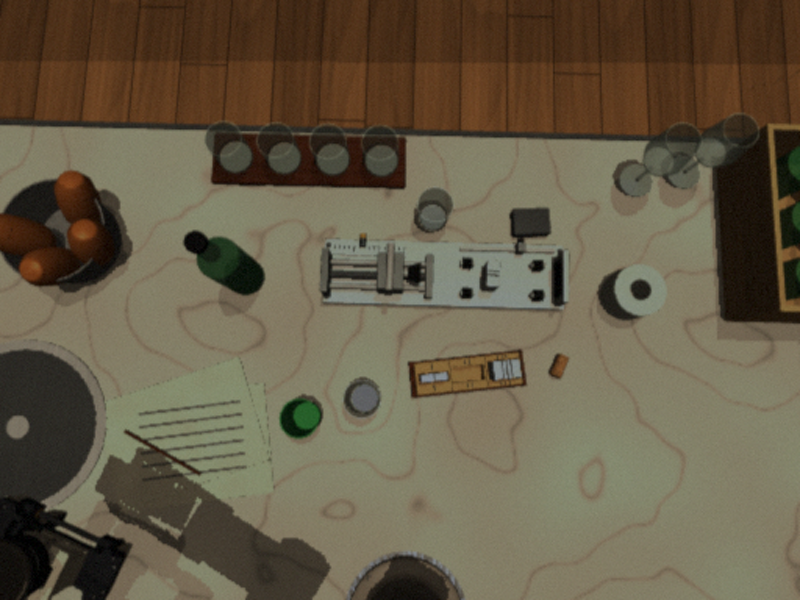

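View pics/scene0b.png

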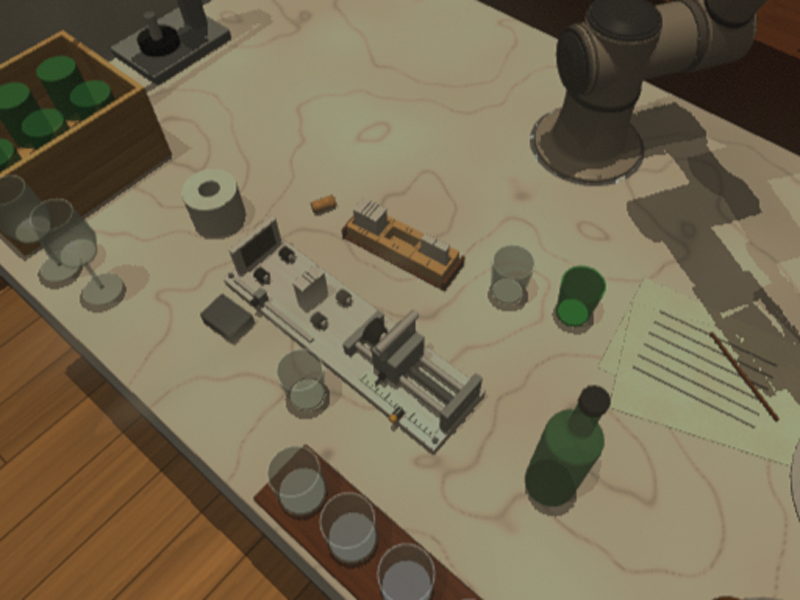

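The top view (800×600) shows the block on the bed at (492,275). The rack is at (467,371), with the thin block at the left, an empty middle pocket and the thick block at the right. The bar is near (392,268) and the rider near (363,240). Next I'll enlarge this area.

Run:
```python
import cv2
im=cv2.imread("pics/top0.png")[145:260,200:370]
o=cv2.resize(im,None,fx=4.7,fy=4.7,interpolation=cv2.INTER_CUBIC)
cv2.imwrite("pics/topcrop.png",cv2.convertScaleAbs(o,alpha=1.4))
print(o.shape)
```

```text
(540, 799, 3)
```

View pics/topcrop.png

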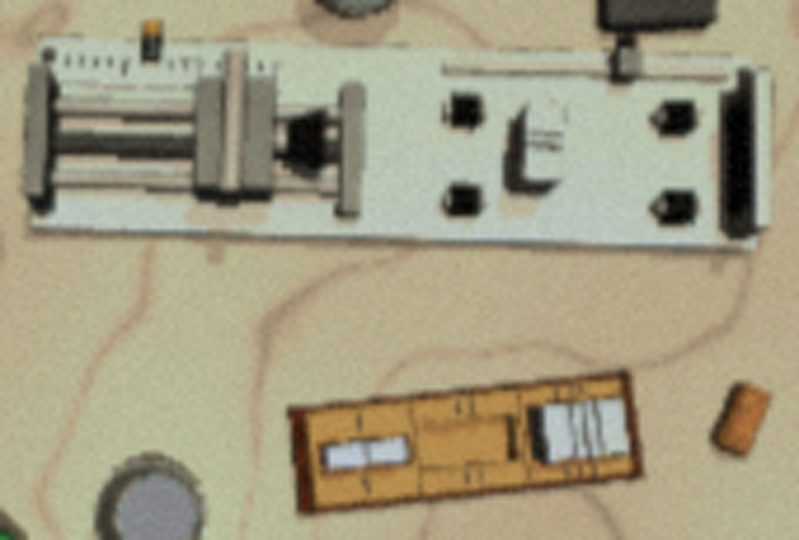

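```bash
cat > h.py <<'E'
from cell import robot, viewer
import cv2, numpy as np
from scipy.spatial.transform import Rotation as Ro
def toolT():
    s=robot.observe(); T=np.eye(4); T[:3,:3]=Ro.from_euler('xyz',s['tool_rot']).as_matrix(); T[:3,3]=s['tool_pos']; return T
def ray(name,uv,T=None):
    m=viewer.camera_model(name); u,v=uv
    x=(u-m['cx'])/m['fx']; y=(v-m['cy'])/m['fy']
    if name=='wrist':
        r=np.hypot(x,y); k=np.sinc(r/np.pi); d=np.array([x*k,-y*k,-np.cos(r)]); P=T@m['mount']
    else: d=np.array([x,-y,-1]); P=m['pose']
    return P[:3,3],P[:3,:3]@d
def onz(name,uv,z,T=None):
    o,d=ray(name,uv,T); return (o+d*(z-o[2])/d[2])
def proj(name,p,T=None):
    m=viewer.camera_model(name); P=(T@m['mount']) if name=='wrist' else m['pose']
    c=P[:3,:3].T@(np.asarray(p)-P[:3,3]); a=np.array([c[0],-c[1]]); 
    if name=='wrist':
        n=np.hypot(*a); a=a/n*np.arctan2(n,-c[2])
    else: a=a/-c[2]
    return a*m['fx']+[m['cx'],m['cy']]
E
python3 - <<'E'
from h import *
f=lambda x,y,z:np.round(onz('top',(200+x/4.7-.4,145+y/4.7-.4),z)*1000).astype(int).tolist()
print('block top',f(546,142,.085),'bedcorners',[f(*p,.02) for p in((38,38),(30,232),(752,248),(770,70))])
print('slot top',f(467,440,.038),'rackcorners',[f(*p,.038) for p in((290,408),(305,512),(640,476),(626,372))])
print('rider',f(152,45,.03),'bar ends',f(234,50,.125),f(232,190,.125))
print('thin',f(365,452,.075),'thick',f(585,430,.075))
E
```

```text
block top [641, -153, 85] bedcorners [[716, 177, 20], [585, 177, 20], [586, -299, 20], [706, -313, 20]]
slot top [455, -110, 38] rackcorners [[473, 3, 38], [407, -8, 38], [435, -220, 38], [501, -212, 38]]
rider [710, 100, 30] bar ends [685, 43, 125] [599, 42, 125]
thin [446, -43, 75] thick [462, -179, 75]
```

```bash
python3 -m creep '[[[23,-33,0,0,0,1.2],[23,-33,0,0,0,1.2],[23,-33,0,0,0,1.2],[23,-33,0,0,0,1.2],[23,-33,0,0,0,1.2]]]' -1
```

```text
time: 0.52
tool_pos: [0.3102, 0.3203, 0.4016]
tool_rot: [-3.139, -0.004, 2.879]
contact_force: [0.2, -0.1, 0.6]
opening: 0.0921
```

```bash
R='x'; python3 -m creep '[[[23,-33,0,0,0,1.2],[23,-33,0,0,0,1.2],[23,-33,0,0,0,1.2],[23,-33,0,0,0,1.2],[23,-33,0,0,0,1.2]]]'; python3 -m creep '[[[22,-33,0,0,0,1.2],[22,-33,0,0,0,1.2],[22,-33,0,0,0,1.2],[22,-33,0,0,0,1.2],[22,-33,0,0,0,1.2]]]'; python3 -m creep '[[[19,-30,0,0,0,1],[19,-30,0,0,0,1],[19,-30,0,0,0,0],[19,-20,0,0,0,0],[0,0,0,0,0,0]]]'
python3 - <<'E'
from h import *
T=toolT(); im=viewer.read_camera('wrist'); cv2.imwrite('pics/w1.png',im); np.save('pics/w1.npy',T)
cv2.imwrite('pics/w1b.png',cv2.convertScaleAbs(cv2.resize(im,(800,600),interpolation=cv2.INTER_CUBIC),alpha=1.3))
E
```

```text
time: 0.93
tool_pos: [0.427, 0.1473, 0.4009]
tool_rot: [-3.138, -0.005, 2.991]
contact_force: [0.8, 0.6, -0.9]
opening: 0.092
time: 1.35
tool_pos: [0.5401, -0.0278, 0.3998]
tool_rot: [-3.139, -0.008, 3.1]
contact_force: [-0.3, 0.7, 0.1]
opening: 0.092
time: 1.77
tool_pos: [0.6206, -0.1515, 0.3958]
tool_rot: [-3.138, -0.011, 3.13]
contact_force: [-0.6, 0.1, -0.6]
opening: 0.0916
```

View pics/w1b.png

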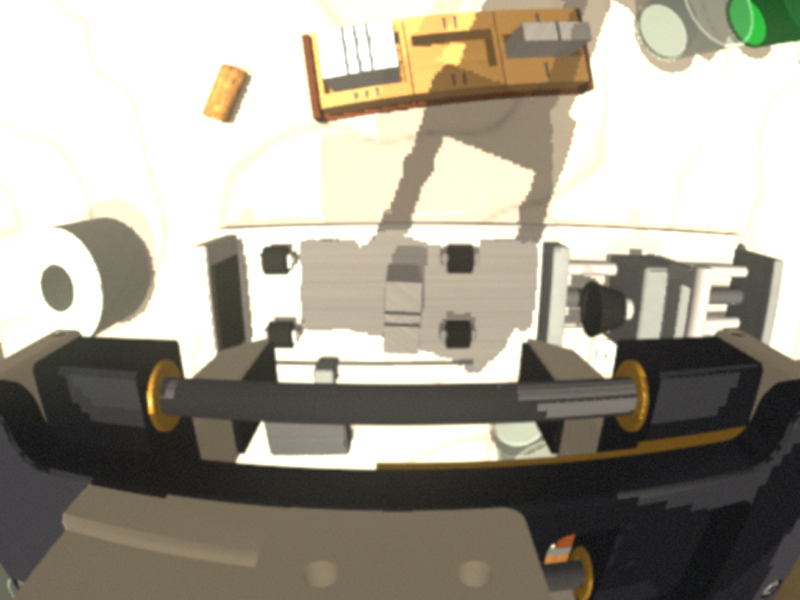

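Run:
```python
from h import *
im=cv2.imread('pics/w1.png')
a=cv2.resize(im[150:232,225:295],None,fx=7,fy=7,interpolation=cv2.INTER_CUBIC)
a=cv2.convertScaleAbs(a,alpha=1.2)
b=cv2.resize(im[0:82,190:385],None,fx=2*2,fy=4,interpolation=cv2.INTER_CUBIC)
o=np.zeros((600,790,3),np.uint8); 
cv2.imwrite('pics/w1c.png',a); cv2.imwrite('pics/w1d.png',b); 
b=cv2.resize(b,(780,328)); 
o=np.zeros((590,800,3),np.uint8); o[:574,:490]=a
cv2.imwrite('pics/w1e.png',np.vstack([cv2.resize(o[:574,:490],(390,457))]))
```

```text
(no output)
```

View pics/w1c.png

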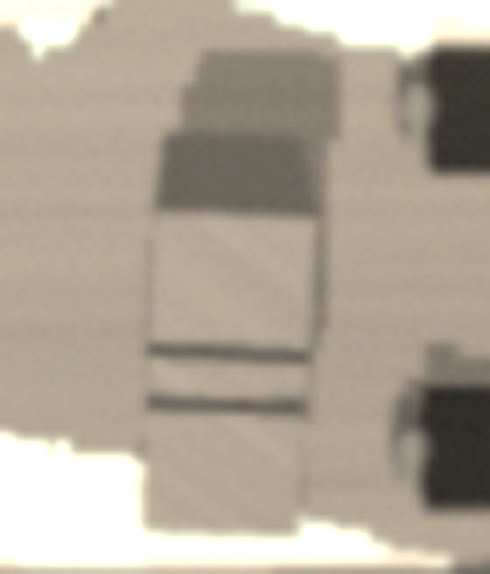

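View pics/w1d.png

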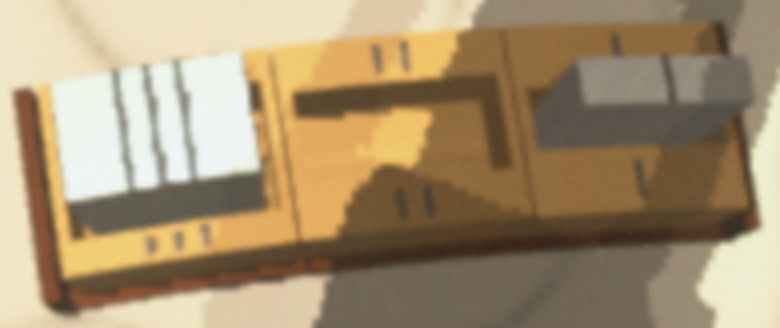

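Run:
```python
from h import *
T=np.load('pics/w1.npy')
g=lambda x,y,z,k,c,r:onz('wrist',(c+(x+.5)/k-.5,r+(y+.5)/k-.5),z,T)*1000
B=np.array([g(x,y,.085,7,225,150) for x,y in((155,210),(317,213),(300,530),(145,528))])
print(B.round(1),B.mean(0).round(1))
print('angle of long',np.degrees(np.arctan2(*( (B[2]+B[3]-B[0]-B[1])[:2][::-1]))),'lens',np.linalg.norm(B[0]-B[1]),np.linalg.norm(B[2]-B[3]),np.linalg.norm(B[0]-B[3]))
f=lambda x,y,z:g(x,y,z,4,190,0)
for n,L in dict(marks=[(377,58),(405,55),(402,202),(430,198)],seams=[(272,55),(298,243),(533,215),(503,30)],slottop=[(293,95),(498,75)]).items():
  P=np.array([f(*p,.038) for p in L]); print(n,P.round(1).tolist(),P.mean(0).round(1))
for n,L in dict(thick=[(50,85),(240,52),(262,170),(72,203)],thin=[(580,58),(745,57),(752,103),(582,104)]).items():
  P=np.array([f(*p,.075) for p in L]); print(n,P.round(1).tolist(),P.mean(0).round(1), np.degrees(np.arctan2(*(P[1]-P[0])[:2])))
```

```text
[[ 614.2 -160.1   85. ]
 [ 614.9 -136.9   85. ]
 [ 663.5 -139.3   85. ]
 [ 662.9 -162.5   85. ]] [ 638.9 -149.7   85. ]
angle of long -2.81989607379029 lens 23.22737317977364 23.219232747143195 48.7219511980669
marks [[430.4, -116.8, 38.0], [429.2, -108.7, 38.0], [474.8, -110.7, 38.0], [473.3, -102.7, 38.0]] [ 451.9 -109.7   38. ]
seams [[429.8, -146.8, 38.0], [487.3, -140.2, 38.0], [477.1, -72.8, 38.0], [419.4, -79.7, 38.0]] [ 453.4 -109.9   38. ]
slottop [[442.5, -141.0, 38.0], [434.2, -81.8, 38.0]] [ 438.3 -111.4   38. ]
thick [[448.9, -203.9, 75.0], [442.0, -155.3, 75.0], [474.7, -150.1, 75.0], [481.8, -198.1, 75.0]] [ 461.9 -176.9   75. ] -8.086912959694832
thin [[440.1, -67.2, 75.0], [434.0, -20.0, 75.0], [447.5, -18.8, 75.0], [453.4, -67.3, 75.0]] [443.7 -43.3  75. ] -7.46101460089123
```

```bash
cat > go.py <<'E'
import sys; from h import *
x,y,z,yaw=map(float,sys.argv[1:])  # mm, deg
T=toolT(); R=Ro.from_euler('xyz',[np.pi,0,np.radians(yaw)]).as_matrix()
print('shift',(np.array([x,y,z])-T[:3,3]*1000).round(1),'turn',np.degrees(Ro.from_matrix(R@T[:3,:3].T).as_rotvec()).round(2), 'yaw',np.degrees(robot.observe()['tool_rot'][2]).round(2))
E
python3 go.py 638.9 -149.7 236 177.2
```

```text
shift [  19.4    0.3 -159.6] turn [ 0.09 -0.74 -2.18] yaw 179.37
```

```bash
python3 -m creep '[[[5,0,-30,0,-0.2,-0.6],[5,0,-30,0,-0.2,-0.6],[5,0,-30,0,-0.2,-0.5],[4,0,-30,0,-0.2,-0.5],[0,0,0,0,0,0]]]'; python3 go.py 638.9 -149.7 236 177.2
```

```text
time: 2.23
tool_pos: [0.6362, -0.1459, 0.273]
tool_rot: [-3.141, 0.003, 3.091]
contact_force: [-1.2, -0.3, -0.5]
opening: 0.0918
shift [  2.7  -3.8 -37. ] turn [0.05 0.16 0.08] yaw 177.12
```

```bash
python3 -m creep '[[[1,-2,-16,0,0,0],[1,-2,-16,0,0,0],[0,0,-4,0,0,0],[0,0,0,0,0,0]]]'; python3 go.py 638.9 -149.7 236 177.2
python3 - <<'E'
from h import *
im=viewer.read_camera('wrist'); cv2.imwrite('pics/w2.png',im); np.save('pics/w2.npy',toolT())
cv2.imwrite('pics/w2b.png',cv2.convertScaleAbs(cv2.resize(im[60:300,96:416],(800,600),interpolation=cv2.INTER_CUBIC),alpha=1.2))
E
```

```text
time: 2.57
tool_pos: [0.637, -0.1458, 0.2396]
tool_rot: [3.141, 0.001, 3.096]
contact_force: [0.5, 0.3, 0.0]
opening: 0.0916
shift [ 1.9 -3.9 -3.6] turn [-0.03  0.05 -0.21] yaw 177.41
```

View pics/w2b.png

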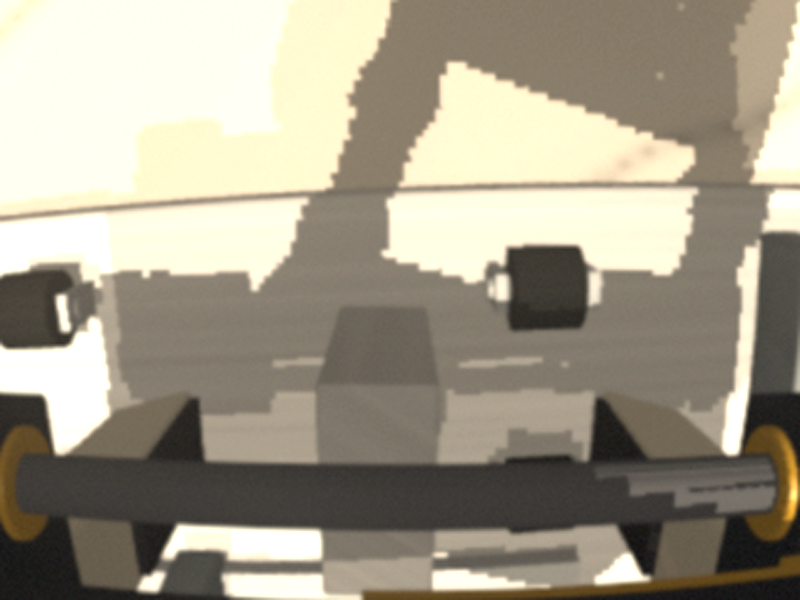

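The block (x≈318–438, centre 378) stands between the fingers (inner edges about 200 and 595), so the jaws should shift about 4 mm toward -y.

```bash
python3 -m creep '[[[2,-5,-4,0,0,0],[0,0,0,0,0,0]]]'; python3 go.py 638.9 -149.7 236 177.2
```

```text
time: 2.78
tool_pos: [0.6397, -0.1505, 0.2395]
tool_rot: [-3.141, 0.006, 3.098]
contact_force: [-0.3, 0.3, -0.3]
opening: 0.0919
shift [-0.8  0.8 -3.5] turn [ 0.07  0.32 -0.28] yaw 177.48
```

```bash
python3 -m creep '[[[0,0,-3,0,0,0],[0,0,0,0,0,0],[0,0,0,0,0,0],[0,0,0,0,0,0],[0,0,0,0,0,0]]]' 1 30;  python3 -m creep '[[[0,0,0,0,0,0],[0,0,0,0,0,0]]]'
```

```text
time: 3.2
tool_pos: [0.6403, -0.151, 0.2398]
tool_rot: [-3.139, 0.011, 3.097]
contact_force: [-0.3, 0.2, 0.1]
opening: 0.0627
time: 3.37
tool_pos: [0.6403, -0.151, 0.2399]
tool_rot: [-3.139, 0.011, 3.097]
contact_force: [-0.0, -0.3, 0.3]
opening: 0.0498
```

```bash
python3 -m creep '[[[0,0,0,0,0,0],[0,0,0,0,0,0],[0,0,0,0,0,0],[0,0,0,0,0,0],[0,0,0,0,0,0]]]';  python3 -m creep '[[[0,0,0,0,0,0],[0,0,0,0,0,0]]]'; python3 go.py 640.3 -151 300 177.4
```

```text
time: 3.78
tool_pos: [0.6403, -0.1509, 0.2398]
tool_rot: [-3.139, 0.011, 3.097]
contact_force: [0.4, -0.3, 0.0]
opening: 0.0236
time: 3.95
tool_pos: [0.6403, -0.1509, 0.2398]
tool_rot: [-3.139, 0.01, 3.097]
contact_force: [0.2, 0.7, -0.1]
opening: 0.0239
shift [ 0.  -0.1 60.2] turn [ 0.16  0.59 -0.06] yaw 177.46
```

```bash
python3 -m creep '[[[0,0,20,0,0,0],[0,0,30,0,0,0],[0,0,30,0,0,0],[-10,3,4,0,0,-4],[-16,4,0,0,0,-7]]]'; python3 -m creep '[[[-16,4,0,0,0,-7],[-16,4,0,0,0,-7],[-16,4,0,0,0,-7],[-16,4,0,0,0,-7],[-16,4,0,0,0,-7]]]';python3 -m creep '[[[-16,3,0,0,0,-7],[-16,3,0,0,0,-7],[-16,3,0,0,0,-7],[-16,3,0,0,0,-7],[0,0,0,0,0,0]]]'; python3 go.py 452.5 -111.3 245 97.7; python3 -c "
from h import *;s=robot.observe();print(s['tool_rot'],s['qpos'])"
```

```text
time: 4.37
tool_pos: [0.614, -0.144, 0.323]
tool_rot: [3.141, 0.005, 2.902]
contact_force: [-1.1, 0.9, -2.8]
opening: 0.0239
time: 4.78
tool_pos: [0.5303, -0.123, 0.3236]
tool_rot: [3.141, 0.007, 2.274]
contact_force: [0.2, 0.4, -1.3]
opening: 0.0238
time: 5.2
tool_pos: [0.46, -0.109, 0.3226]
tool_rot: [-3.138, 0.004, 1.769]
contact_force: [0.9, 0.9, -0.8]
opening: 0.0241
shift [ -7.5  -2.3 -77.6] turn [ 0.23 -0.15 -3.64] yaw 101.34
[-3.13829531  0.00360321  1.76877648] [-0.39353427  0.33686823  1.78360329 -0.00566147  1.02185618 -0.58855264]
```

```bash
python3 -m creep '[[[-7.5,-2,-20,-0.4,0,-3.6],[0,0,0,0,0,0]]]'; python3 go.py 452.5 -111.3 245 97.7
python3 - <<'E'
from h import *
T=toolT();im=viewer.read_camera('wrist'); cv2.imwrite('pics/w3.png',im); np.save('pics/w3.npy',T)
cv2.imwrite('pics/w3b.png',cv2.convertScaleAbs(cv2.resize(im[0:270,76:436],(800,600),interpolation=cv2.INTER_CUBIC),alpha=1.2))
E
```

```text
time: 5.37
tool_pos: [0.4524, -0.111, 0.3031]
tool_rot: [-3.139, 0.012, 1.708]
contact_force: [-2.1, 1.1, -3.0]
opening: 0.0242
shift [  0.1  -0.3 -58.1] turn [ 0.69 -0.03 -0.17] yaw 97.87
```

View pics/w3b.png

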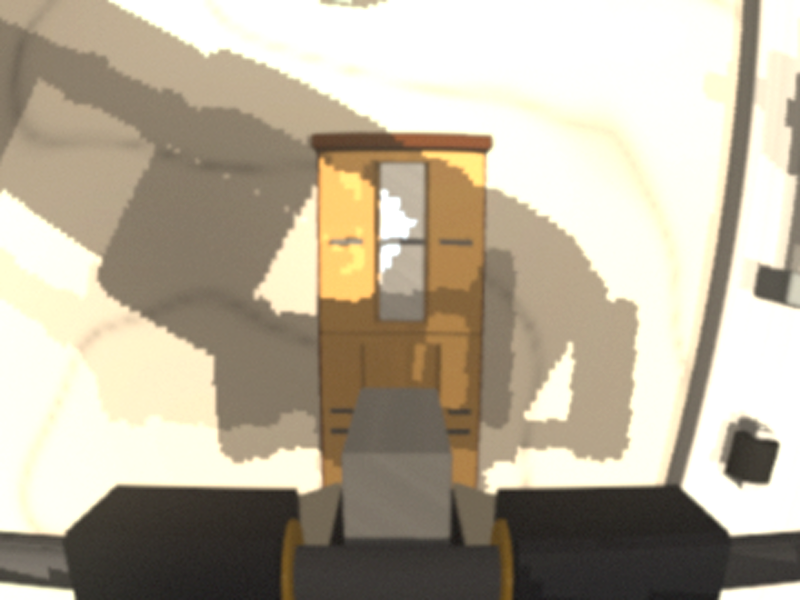

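Run:
```python
from h import *
T=np.load('pics/w3.npy')
f=lambda x,y,z:onz('wrist',(76+(x+.5)/2.2222-.5,(y+.5)/2.2222-.5),z,T)[:2]*1000
show=lambda n,L,z:print(n,[f(*p,z).round(1).tolist() for p in L],np.mean([f(*p,z) for p in L],0).round(1))
show('foot edge',[(361,390),(439,390)],.0833)
show('block top edge',[(344,450),(451,450)],.1483)
show('slot +y corners',[(363,345),(438,345)],.038)
show('seam',[(319,331),(483,331)],.038)
show('marks',[(342,411),(458,411),(342,431),(458,431)],.038)
show('thin',[(378,162),(425,162),(425,321),(378,321)],.075)
u=np.array([.991,.134]);print('jaw x-coord along rack x: tcp',T[:2,3]@u*1000)
```

```text
foot edge [[436.9, -89.3], [460.7, -86.0]] [448.8 -87.6]
block top edge [[436.5, -87.6], [459.1, -84.4]] [447.8 -86. ]
slot +y corners [[434.3, -82.7], [462.1, -78.8]] [448.2 -80.8]
seam [[417.3, -79.6], [478.0, -71.2]] [447.6 -75.4]
marks [[429.6, -109.1], [473.5, -103.0], [430.5, -117.0], [474.8, -110.9]] [ 452.1 -110. ]
thin [[432.5, -18.8], [446.8, -16.8], [453.8, -66.4], [439.2, -68.4]] [443.1 -42.6]
jaw x-coord along rack x: tcp 433.4536787265784
```

```bash
python3 -m creep '[[[0,2.5,-10,0,0,0],[0,0,-20,0,0,0],[0,0,-8,0,0,0],[0,0,0,0,0,0]]]'; python3 go.py 452.7 -109 229.8 97.9
```

```text
time: 5.75
tool_pos: [0.4585, -0.11, 0.2696]
tool_rot: [3.132, 0.017, 1.724]
contact_force: [-0.0, 0.5, -2.0]
opening: 0.0238
shift [ -5.8   1.  -39.8] turn [ 0.91  0.7  -0.88] yaw 98.77
```

```bash
python3 -m creep '[[[-6,1,0,0.3,0.7,-0.9],[0,0,0,0,0,0]]]'; python3 go.py 452.7 -109 229.8 97.9; python3 -m creep '[[[0,0,0,0,0,0]]]';  python3 go.py 452.7 -109 229.8 97.9
```

```text
time: 5.92
tool_pos: [0.4533, -0.1092, 0.2705]
tool_rot: [-3.14, 0.01, 1.71]
contact_force: [0.2, -0.1, -1.3]
opening: 0.0238
shift [ -0.6   0.2 -40.7] turn [ 0.58 -0.04 -0.07] yaw 97.97
time: 6.0
tool_pos: [0.4536, -0.1094, 0.2713]
tool_rot: [-3.141, 0.011, 1.71]
contact_force: [-0.3, -0.1, -1.3]
opening: 0.0243
shift [ -0.9   0.4 -41.5] turn [ 0.61  0.03 -0.09] yaw 97.99
```

```bash
python3 -m creep '[[[-1,0,-7,0,0,0],[-1,0,-7,0,0,0],[0,0,0,0,0,0]]]'; python3 go.py 452.7 -109 229.8 97.9
```

```text
time: 6.25
tool_pos: [0.452, -0.1096, 0.258]
tool_rot: [3.139, 0.013, 1.711]
contact_force: [-0.3, -0.1, -2.1]
opening: 0.0236
shift [  0.7   0.6 -28.2] turn [ 0.69  0.24 -0.13] yaw 98.03
```

```bash
python3 -m creep '[[[0.5,0.5,-6,0,0.2,0],[0,0,-6,0,0.2,0],[0,0,0,0,0,0]]]'; python3 go.py 452.7 -109 229.8 97.9
```

```text
time: 6.5
tool_pos: [0.4524, -0.1091, 0.2447]
tool_rot: [-3.137, 0.012, 1.711]
contact_force: [0.2, -0.4, -1.6]
opening: 0.0238
shift [  0.3   0.1 -14.9] turn [ 0.69 -0.2  -0.14] yaw 98.04
```

Foot is inside the slot without contact; continue.

```bash
python3 -m creep '[[[0,0,-6,0,0,0],[0,0,-5,0,0,0],[0,0,0,0,0,0]]]'; python3 go.py 452.7 -109 229.8 97.9;  python3 -m creep '[[[0,0,-3,0,0,0],[0,0,0,0,0,0]]]'; python3 go.py 452.7 -109 229.8 97.9
```

```text
time: 6.75
tool_pos: [0.4525, -0.109, 0.2321]
tool_rot: [-3.136, 0.011, 1.711]
contact_force: [0.2, 0.3, -1.4]
opening: 0.0237
shift [ 0.2  0.  -2.3] turn [ 0.68 -0.24 -0.15] yaw 98.05
time: 6.92
tool_pos: [0.4531, -0.1093, 0.2294]
tool_rot: [-3.138, 0.012, 1.711]
contact_force: [-0.6, 0.1, -1.6]
opening: 0.0236
shift [-0.4  0.3  0.4] turn [ 0.72 -0.12 -0.15] yaw 98.05
```

```bash
python3 -m creep '[[[0,0,-1.5,0,0,0],[0,0,0,0,0,0]]]'; python3 -m creep '[[[0,0,-1.5,0,0,0],[0,0,0,0,0,0]]]'
```

```text
time: 7.08
tool_pos: [0.4533, -0.1093, 0.2297]
tool_rot: [-3.139, 0.013, 1.711]
contact_force: [1.9, 0.6, -1.5]
opening: 0.0238
time: 7.25
tool_pos: [0.4534, -0.1094, 0.2295]
tool_rot: [-3.141, 0.014, 1.712]
contact_force: [-0.5, -0.2, -2.4]
opening: 0.0237
```

```bash
python3 -m creep '[[[0,0,-3,0,0,0],[0,0,-1,0,0,0]]]'; python3 -m creep '[[[0,0,-3,0,0,0],[0,0,-1,0,0,0]]]'
```

```text
time: 7.42
tool_pos: [0.4536, -0.1096, 0.2283]
tool_rot: [3.141, 0.016, 1.712]
contact_force: [-3.7, 1.8, 5.4]
opening: 0.0235
time: 7.58
tool_pos: [0.4535, -0.1096, 0.2275]
tool_rot: [3.139, 0.018, 1.713]
contact_force: [-0.4, -0.1, -1.5]
opening: 0.0238
```

```bash
python3 -m creep '[[[0,0,-3,0,-0.2,0],[0,0,-2,0,0,0]]]';python3 -m creep '[[[0,0,-3,0,0,0],[0,0,-3,0,0,0]]]'; python3 go.py 452.7 -109 228 97.9
```

```text
time: 7.75
tool_pos: [0.4529, -0.1097, 0.2265]
tool_rot: [3.135, 0.02, 1.714]
contact_force: [-6.8, 3.7, 25.0]
opening: 0.0237
time: 7.92
tool_pos: [0.4526, -0.1095, 0.226]
tool_rot: [3.133, 0.023, 1.714]
contact_force: [-11.0, 5.6, 44.3]
opening: 0.0239
shift [0.1 0.5 2. ] turn [ 1.21  0.67 -0.32] yaw 98.22
```

```bash
python3 -m creep '[[[0,0,1,0.5,0.6,0],[0,0,0,0,0,0]]]'; python3 -m creep '[[[0,0,0,0,0,0],[0,0,0,0,0,0],[0,0,0,0,0,0],[0,0,0,0,0,0],[0,0,0,0,0,0]]]' -1;  python3 -m creep '[[[0,0,0,0,0,0],[0,0,0,0,0,0],[0,0,0,0,0,0],[0,0,0,0,0,0],[0,0,0,0,0,0]]]'
```

```text
time: 8.08
tool_pos: [0.4526, -0.1095, 0.2286]
tool_rot: [3.14, 0.014, 1.715]
contact_force: [-0.2, -0.1, -1.1]
opening: 0.0241
time: 8.5
tool_pos: [0.4528, -0.1096, 0.2271]
tool_rot: [3.14, 0.014, 1.714]
contact_force: [-1.2, -0.0, 0.5]
opening: 0.0528
time: 8.92
tool_pos: [0.4528, -0.1096, 0.2264]
tool_rot: [3.141, 0.014, 1.714]
contact_force: [0.0, -0.4, 0.7]
opening: 0.086
```

```bash
python3 -m creep '[[[0,0,20,0,0,0],[0,0,35,0,0,0],[0,0,38,0,0,0],[0,0,38,0,0,0],[0,0,5,0,0,0]]]'
python3 - <<'E'
from h import *
T=toolT();im=viewer.read_camera('wrist'); cv2.imwrite('pics/w4.png',im); np.save('pics/w4.npy',T)
cv2.imwrite('pics/w4b.png',cv2.convertScaleAbs(cv2.resize(im[40:280,96:416],(800,600),interpolation=cv2.INTER_CUBIC),alpha=1.2))
E
```

```text
time: 9.33
tool_pos: [0.4508, -0.1089, 0.365]
tool_rot: [-3.134, 0.009, 1.714]
contact_force: [1.0, 0.1, 1.2]
opening: 0.0918
```

View pics/w4b.png

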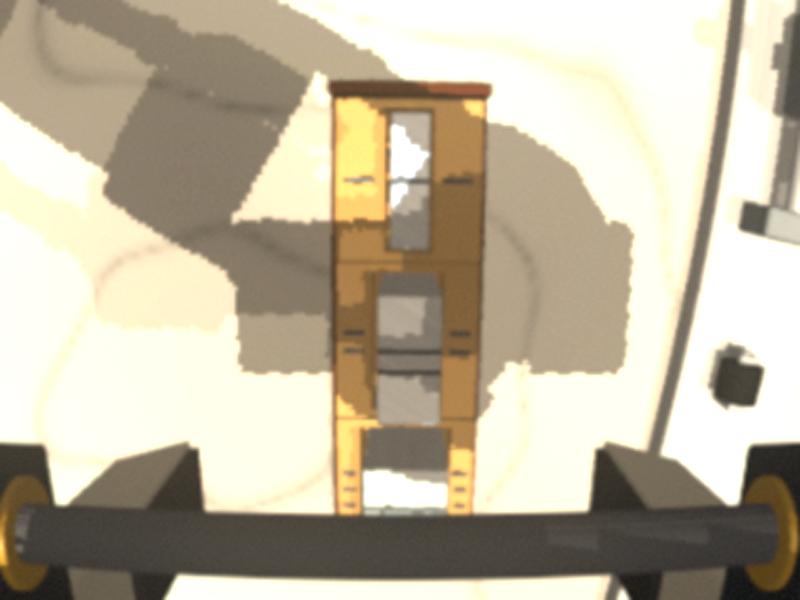

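```bash
python3 - <<'E'
from h import *
T=np.load('pics/w4.npy')
f=lambda x,y,z:onz('wrist',(96+(x+.5)/2.5-.5,40+(y+.5)/2.5-.5),z,T)*1000
P=np.array([f(*p,.075) for p in((377,296),(441,296),(440,424),(377,424))]);print('block',P.round(1).tolist(),P.mean(0).round(1),np.linalg.norm(P[0]-P[1]),np.linalg.norm(P[0]-P[3]))
P=np.array([f(*p,.075) for p in((388,110),(432,110),(431,251),(387,251))]);print('thin',P.mean(0).round(1),np.linalg.norm(P[0]-P[1]),np.linalg.norm(P[0]-P[3]))
T=np.load('pics/w1.npy')
a,b=[onz('wrist',np.array(p)/1.5625,.02,T)*1000 for p in((225,228),(740,236))];print('bed edge',a,b,np.degrees(np.arctan2(b[0]-a[0],b[1]-a[1])))
print('bottle base', onz('top',(249/1.5625,278/1.5625),0), 'bar', [onz('wrist',np.array(p)/1.5625,.125,T).round(3) for p in((712,268),(706,345))])
E
python3 go.py 642 42 365 0
```

```text
block [[437.4, -86.0, 75.0], [460.6, -82.6, 75.0], [468.1, -131.6, 75.0], [444.2, -135.1, 75.0]] [ 452.6 -108.8   75. ] 23.44932474055199 49.51767772140042
thin [443.1 -42.6  75. ] 15.653357608212298 51.19269234534689
bed edge [ 583.8914584  -291.79265453   20.        ] [587.01272291 169.53157938  20.        ] 0.3876504666001642
bottle base [0.63494611 0.32938367 0.        ] bar [array([0.598, 0.052, 0.125]), array([0.652, 0.057, 0.125])]
shift [191.4 150.8   1.5] turn [ 4.000e-02 -7.500e-01 -9.821e+01] yaw 98.21
```

```bash
python3 -m creep '[[[14,11,0,0,0,-7],[14,11,0,0,0,-7],[14,11,0,0,0,-7],[14,11,0,0,0,-7],[14,11,0,0,0,-7]]]'; python3 -m creep '[[[14,11,0,0,0,-7],[14,11,0,0,0,-7],[14,11,0,0,0,-7],[14,11,0,0,0,-7],[14,11,0,0,0,-7]]]'; python3 -m creep '[[[14,11,0,0,0,-7],[14,11,0,0,0,-7],[14,11,0,0,0,-7],[14,11,0,0,0,-7],[0,0,0,0,0,0]]]'; python3 go.py 642 43 365 -0.4
```

```text
time: 9.8
tool_pos: [0.52, -0.0531, 0.3603]
tool_rot: [-3.13, 0.01, 1.088]
contact_force: [-0.0, -0.7, -0.0]
opening: 0.0918
time: 10.22
tool_pos: [0.5921, 0.0052, 0.3516]
tool_rot: [-3.121, 0.018, 0.464]
contact_force: [0.1, -0.4, -0.2]
opening: 0.0917
time: 10.63
tool_pos: [0.6513, 0.0535, 0.3409]
tool_rot: [-3.118, 0.029, -0.04]
contact_force: [-0.8, 0.3, -0.2]
opening: 0.092
shift [ -9.3 -10.5  24.1] turn [-1.38 -1.64  1.91] yaw -2.29
```

```bash
python3 -m creep '[[[-9,-10,25,-1.4,-1.6,1.9],[0,0,0,0,0,0]]]'; python3 go.py 642 43 365 -0.4
python3 - <<'E'
from h import *
T=toolT();im=viewer.read_camera('wrist'); cv2.imwrite('pics/w5.png',im); np.save('pics/w5.npy',T)
cv2.imwrite('pics/w5b.png',cv2.convertScaleAbs(cv2.resize(im[90:270,136:376],(800,600),interpolation=cv2.INTER_CUBIC),alpha=1.0))
E
```

```text
time: 10.8
tool_pos: [0.6421, 0.0439, 0.3611]
tool_rot: [3.14, 0.008, 0.001]
contact_force: [1.0, 0.9, 1.6]
opening: 0.0915
shift [-0.1 -0.9  3.9] turn [ 0.09 -0.44 -0.46] yaw 0.06
```

View pics/w5b.png

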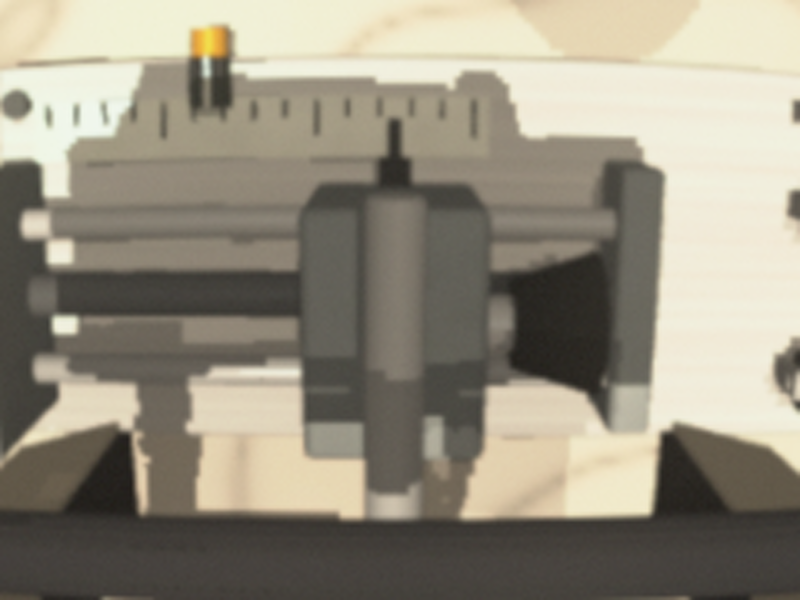

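```bash
python3 - <<'E'
from h import *
T=np.load('pics/w5.npy')
f=lambda x,y,z:onz('wrist',(136+(x+.5)/3.3333-.5,90+(y+.5)/3.3333-.5),z,T).round(4)*1000
print('rider',[f(210,y,z) for y,z in((65,.033),(85,.033),(85,.038),(105,.033))],'ptr',f(395,122,.033),f(395,150,.033))
print('bar',f(396,195,.125),f(396,430,.125),f(396,500,.125))
E
python3 go.py 642 44 284 -0.4
```

```text
rider [array([711.9, 100.7,  33. ]), array([705.6, 100.8,  33. ]), array([705.7,  99.9,  38. ]), array([699.3, 100.9,  33. ])] ptr [693.3  43.4  33. ] [684.5  43.4  33. ]
bar [682.3  43.4 125. ] [627.7  43.3 125. ] [609.8  43.3 125. ]
shift [  0.3  -0.3 -73.8] turn [-0.02 -0.79 -0.38] yaw -0.02
```

```bash
python3 -m creep '[[[0,-1,-25,0,-0.4,-0.2],[-2,0,-25,0,-0.3,-0.2],[-2,0,-14,0,0,0],[0,0,0,0,0,0]]]'; python3 go.py 642 43.4 284 -0.4
```

```text
time: 11.18
tool_pos: [0.635, 0.0419, 0.2885]
tool_rot: [-3.141, 0.005, -0.001]
contact_force: [-0.1, -0.3, -1.2]
opening: 0.0918
shift [ 7.   1.5 -4.5] turn [-0.05 -0.3  -0.36] yaw -0.04
```

```bash
python3 -m creep '[[[7,2,-4,0,0,0],[0,0,0,0,0,0]]]'; python3 go.py 642 43.4 284 -0.4; python3 -m creep '[[[0,0,0,0,0,0],[0,0,0,0,0,0],[0,0,0,0,0,0],[0,0,0,0,0,0],[0,0,0,0,0,0]]]' 1 45; python3 -m creep '[[[0,0,0,0,0,0],[0,0,0,0,0,0],[0,0,0,0,0,0],[0,0,0,0,0,0],[0,0,0,0,0,0]]]';python3 -m creep '[[[0,0,0,0,0,0],[0,0,0,0,0,0],[0,0,0,0,0,0]]]'; python3 go.py 642 43.4 284 -0.4
```

```text
time: 11.35
tool_pos: [0.6417, 0.0434, 0.2829]
tool_rot: [-3.14, 0.009, 0.001]
contact_force: [-0.4, 0.2, -0.9]
opening: 0.0914
shift [ 0.3 -0.   1.1] turn [-0.07 -0.52 -0.43] yaw 0.03
time: 11.77
tool_pos: [0.643, 0.0433, 0.2856]
tool_rot: [-3.141, 0.004, 0.002]
contact_force: [0.2, 0.2, 0.8]
opening: 0.0629
time: 12.18
tool_pos: [0.6431, 0.0434, 0.287]
tool_rot: [-3.141, 0.002, 0.002]
contact_force: [0.3, 0.3, -0.8]
opening: 0.0298
time: 12.43
tool_pos: [0.643, 0.0436, 0.2869]
tool_rot: [-3.14, 0.002, 0.002]
contact_force: [-0.5, 0.5, 0.7]
opening: 0.013
shift [-1.  -0.2 -2.9] turn [-0.07 -0.12 -0.53] yaw 0.13
```

Gripped, about 13–14 mm across the bar. Next is the 57 mm pull along +y, slightly less at first, since the spring makes the arm lag.

```bash
python3 -m creep '[[[0,10,0,0,0,0],[0,14,0,0,0,0],[0,14,0,0,0,0],[0,10,0,0,0,0],[0,0,0,0,0,0]]]'; python3 go.py 643 100.8 286 -0.4
```

```text
time: 12.85
tool_pos: [0.6434, 0.0853, 0.2869]
tool_rot: [3.126, 0.003, -0.001]
contact_force: [0.5, -9.9, 1.3]
opening: 0.0128
shift [-0.4 15.5 -0.9] turn [ 0.9  -0.2  -0.32] yaw -0.08
```

```bash
python3 -m creep '[[[0,9,0,0.5,0,0],[0,8,0,0.4,0,0],[0,2,0,0.3,0,0]]]'; python3 go.py 643 100.8 286 -0.4
cat > look.py <<'E'
import sys; from h import *
n=sys.argv[1]; T=toolT();im=viewer.read_camera('wrist'); cv2.imwrite(f'pics/{n}.png',im); np.save(f'pics/{n}.npy',T)
cv2.imwrite(f'pics/{n}b.png',cv2.resize(im[70:190,176:336],(800,600),interpolation=cv2.INTER_CUBIC))
E
python3 look.py w6
```

```text
time: 13.1
tool_pos: [0.6437, 0.0984, 0.2869]
tool_rot: [3.132, 0.005, -0.003]
contact_force: [-0.9, -10.6, 1.8]
opening: 0.0124
shift [-0.7  2.4 -0.9] turn [ 0.53 -0.29 -0.24] yaw -0.16
```

View pics/w6b.png

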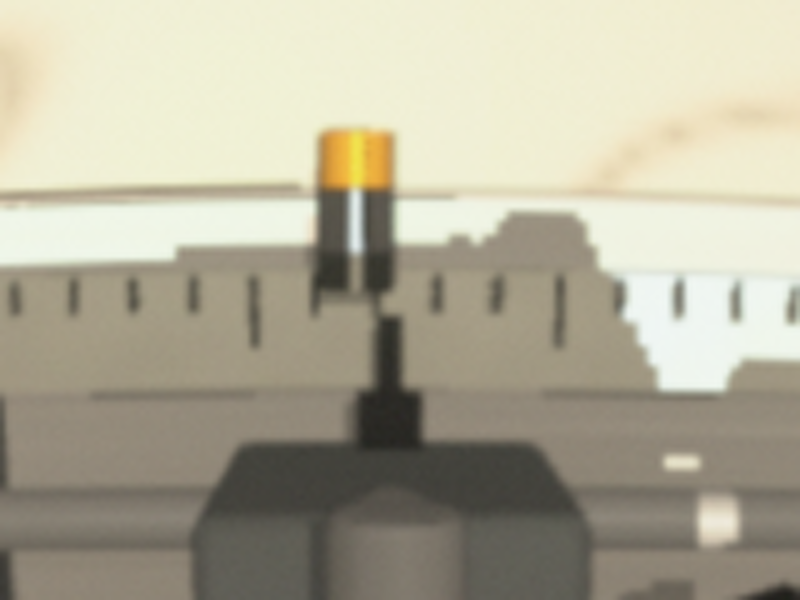

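```bash
cat > meas.py <<'E'
import sys; from h import *
n=sys.argv[1]; T=np.load(f'pics/{n}.npy'); g=cv2.imread(f'pics/{n}.png',0)[70:190,176:336].astype(float)
z=.034
def pt(c,r): return onz('wrist',(176+c,70+r),z,T)*1000
def dark(r,c0,c1):
    w=np.clip(110-g[r,c0:c1],0,None)**1; return (w*np.arange(c0,c1)).sum()/w.sum()
c0=int(sys.argv[2]); 
P=[pt(dark(r,c0-6,c0+7),r) for r in range(66,76)]
c1=int(sys.argv[3]); W=[]
for r in range(40,50):
    s=g[r,c1-4:c1+5]; w=np.clip(s-s.min()-.4*(s.max()-s.min()),0,None); W.append(pt((w*np.arange(c1-4,c1+5)).sum()/w.sum(),r))
p,w=np.mean(P,0),np.mean(W,0); print('ptr',p.round(2),np.std(P,0)[1].round(2),'rider',w.round(2),np.std(W,0)[1].round(2),'dy cradle',(w[1]-p[1]-np.tan(np.radians(.0))*(w[0]-p[0])).round(2))
E
python3 meas.py w6 77 71
```

```text
ptr [688.47  96.68  34.  ] 0.01 rider [708.88 101.64  34.  ] 0.02 dy cradle 4.96
```

```bash
python3 -m creep '[[[0,7,0,0.5,0,0],[0,1,0,0,0,0]]]'; python3 look.py w7; python3 meas.py w7 77 76; python3 meas.py w7 78 78
```

```text
time: 13.32
tool_pos: [0.644, 0.1014, 0.2869]
tool_rot: [3.131, 0.006, -0.004]
contact_force: [-0.8, -12.0, 0.5]
opening: 0.0126
ptr [688.36  99.36  34.  ] 0.01 rider [708.75 101.58  34.  ] 0.07 dy cradle 2.22
ptr [688.36  99.36  34.  ] 0.01 rider [708.74 100.44  34.  ] 0.68 dy cradle 1.09
```

```bash
python3 -m creep '[[[0,4,0,0.4,0,0]]]'; python3 -m creep '[[[0,2.5,0,0.3,0,0]]]'; python3 look.py w8; python3 meas.py w8 77 77
```

```text
time: 13.45
tool_pos: [0.6442, 0.102, 0.2869]
tool_rot: [3.131, 0.007, -0.006]
contact_force: [-1.4, -12.2, 1.2]
opening: 0.0128
time: 13.53
tool_pos: [0.6443, 0.1021, 0.2869]
tool_rot: [3.131, 0.008, -0.006]
contact_force: [-2.2, -11.7, 1.4]
opening: 0.0125
ptr [688.26 100.3   34.  ] 0.03 rider [708.64 101.53  34.  ] 0.02 dy cradle 1.22
```

```bash
python3 -m creep '[[[0,4.5,0,0.4,0,0],[0,3,0,0.3,0,0]]]'; python3 look.py w9; python3 meas.py w9 77 77
```

```text
time: 13.75
tool_pos: [0.6445, 0.1042, 0.2869]
tool_rot: [3.133, 0.01, -0.008]
contact_force: [-1.0, -12.4, 1.5]
opening: 0.0131
ptr [688.12 102.63  34.  ] 0.02 rider [708.48 101.5   34.  ] 0.01 dy cradle -1.13
```

```bash
python3 look.py w10; python3 meas.py w10 77 77; python3 -m creep '[[[0,1.5,0,0.3,0,0]]]'; python3 look.py w11; python3 meas.py w11 77 77;  python3 look.py w12; python3 meas.py w12 77 77
```

```text
ptr [688.12 102.58  34.  ] 0.02 rider [708.48 101.53  34.  ] 0.04 dy cradle -1.05
time: 13.93
tool_pos: [0.6446, 0.1034, 0.2869]
tool_rot: [3.133, 0.01, -0.009]
contact_force: [-1.7, -11.3, 0.9]
opening: 0.0125
ptr [688.06 101.83  34.  ] 0.04 rider [708.42 101.55  34.  ] 0.02 dy cradle -0.28
ptr [688.06 101.31  34.  ] 0.02 rider [708.43 101.62  34.  ] 0.04 dy cradle 0.31
```

```bash
for i in 13 14 15; do python3 look.py w$i; python3 meas.py w$i 77 77; done
```

```text
ptr [688.06 101.31  34.  ] 0.02 rider [708.43 101.62  34.  ] 0.05 dy cradle 0.3
ptr [688.06 101.32  34.  ] 0.02 rider [708.43 101.63  34.  ] 0.04 dy cradle 0.31
ptr [688.03 101.31  34.  ] 0.02 rider [708.4  101.62  34.  ] 0.04 dy cradle 0.31
```

```bash
python3 -m creep '[[[0,2.4,0,0.3,0,0]]]'; for i in 16 17 18 19; do python3 look.py w$i; python3 meas.py w$i 77 77; done
```

```text
time: 14.27
tool_pos: [0.6447, 0.103, 0.2869]
tool_rot: [3.133, 0.011, -0.009]
contact_force: [-1.1, -12.1, 1.3]
opening: 0.0128
ptr [687.95 101.19  34.  ] 0.03 rider [708.32 101.6   34.  ] 0.02 dy cradle 0.41
ptr [687.97 101.15  34.  ] 0.02 rider [708.34 101.57  34.  ] 0.01 dy cradle 0.42
ptr [687.99 101.12  34.  ] 0.03 rider [708.36 101.55  34.  ] 0.01 dy cradle 0.43
ptr [688.01 101.14  34.  ] 0.02 rider [708.38 101.57  34.  ] 0.01 dy cradle 0.43
```

```bash
python3 -m creep '[[[0,3.1,0,0.3,0,0]]]'; for i in 20 21 22; do python3 look.py w$i; python3 meas.py w$i 77 77; done
```

```text
time: 14.55
tool_pos: [0.6449, 0.1033, 0.2869]
tool_rot: [3.133, 0.012, -0.01]
contact_force: [-0.9, -12.5, 1.3]
opening: 0.0127
ptr [687.94 101.64  34.  ] 0.02 rider [708.3  101.56  34.  ] 0.02 dy cradle -0.08
ptr [687.94 101.73  34.  ] 0.03 rider [708.3  101.52  34.  ] 0.02 dy cradle -0.21
ptr [687.94 101.75  34.  ] 0.03 rider [708.3  101.55  34.  ] 0.02 dy cradle -0.2
```

```bash
python3 - <<'E'
from h import *
a=cv2.imread('pics/w22b.png'); s=viewer.read_camera('scene'); cv2.imwrite('pics/s2.png',s)
a=cv2.resize(a,(400,300)); o=np.hstack([a,cv2.resize(s[100:310,110:390],(400,300),interpolation=cv2.INTER_CUBIC)])
cv2.imwrite('pics/final.png',o); print(robot.observe()['time'])
E
python3 look.py w23; python3 meas.py w23 77 77
```

```text
14.75
ptr [687.9  101.78  34.  ] 0.03 rider [708.25 101.59  34.  ] 0.02 dy cradle -0.2
```

View pics/final.png

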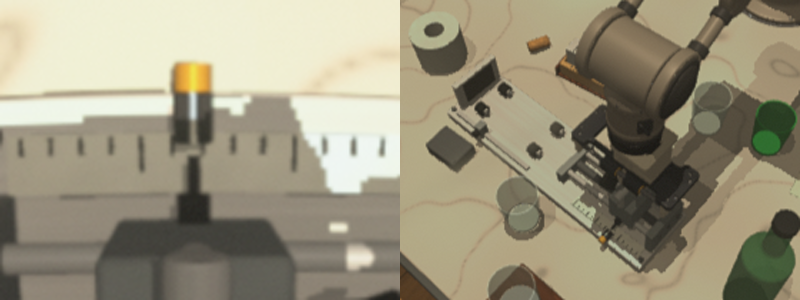

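The pointer (x≈194) is in line with the rider's white line (x≈193). The slide is held steady and the other things in view look undisturbed.

```bash
python3 -c "
from cell import robot; print(robot.hand_in())"
```

```text
the job is handed in; nothing more can be done
None
```

The setting block is back in its own slot (the middle pocket) and released. The neck slide is pulled out about 58 mm and still held, with its pointer in line with the rider. I handed the job in at about 15 s.

- **Block:** I lowered it until it pressed on the slot floor, which gave about 44 N at the wrist for a moment, then let go. Afterwards the wrist camera measured its top at 23.4 × 49.5 mm for the fully-home height, against a true 24 × 50. Its centre was within about 1 mm of the slot centre.
- **Neck slide:** The last readings differ by -0.2 mm, or about -0.06 mm allowing for the cradle's slight skew. Readings were steady over the last few pictures. Two earlier pulls missed by about 1 mm, one short and one past the mark, and I corrected both. The spring pulls with about 12 N against a 45 N grip.
- **Everything else:** Nothing else looked moved in the last scene picture. The arm hid most of the rack there, so the last clear view of it is from just after I released the block. In that view the thin block had not moved, and the thick block was only partly in sight.

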